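# Lock the tablet bottle away in the spring-latch drawer box

## Robot

A 7-joint arm with a two-finger parallel gripper is mounted at the origin on the work surface. World frame = base frame: x ahead of the robot, y to its left, z up, the work surface at z = 0. Lengths are in m, angles in rad, forces in N, time in s.
With the tool pointing down it reaches from about 0.425 to 0.925 m from the base axis. Payload 6.8 kg.
Tool frame: the origin (TCP) lies on the centre line of the jaws, within the pads' length; the fingertips stand 8 mm ahead of it and the grasp point (between the pads) lies 11 mm behind it (bot.tips_ahead is the distance from the TCP to the fingertips, in m); z points along the fingers, y is the line along which they close (so a half turn about z gives the same grasp; the last joint's range is limited). The gripper opens to 85 mm and grips with 20 to 120 N. Pads are 22 mm wide; open, the fingers measure 114 mm over their backs; the gripper's body (76 mm by 85 mm) begins 54 mm behind the grasp point. The pads swing forward as they close: fully open they stand 13 mm farther back than shut.
Start: joints at [1.02, 0.477, 0.022, 1.555, -0.011, 1.109, -0.083], TCP at [0.289, -0.61, 0.213] pointing down, gripper open.
Joint ranges: [-2.96, 2.96], [-0.34, 2.1], [-1.41, 1.46], [0.24, 2.44], [-1.37, 4.51], [0.17, 1.92], [-2.96, 2.96]. Speed limits (rad/s): [2.39, 2.39, 3.14, 3.14, 3.14, 3.14, 3.14].

## Interface

Orientations are given as a unit quaternion [w, x, y, z].
In Python, from station import bot gives the robot as it stands.
- The arm moves only by the tool send_rows, never from a script. Its argument "deltas" is text: rows parted by semicolons, each of 4 numbers parted by spaces: the shift along the tool's x, y, z in m, then the turn about the tool's z in degrees. In form: x y z spin; .... A call has 1 to 5 rows; each row is the pose to reach, as a shift and turn from the pose commanded when the call began, along the tool's axes at that moment; what a row does not reach only later rows make up. A row lasts 1/10 s, in which the tool goes at most 50 mm and 8.59 degrees, less where a joint would pass 70% of its speed; a pose out of reach is approached as far as the arm can. A call with a gripper value outside its range is refused whole. "claw" is the opening, from 0 (shut) to 1 (fully open), set as the call begins (left out, the last holds). The fingers move at their own pace and stop on an object; "force" is the grip in N (left out, the last holds). Time passes only in rows, so rows that repeat a pose let the fingers close. It gives the time, the measured TCP pose, the force, the opening and the grip force at its end, in the units of the state.
- bot.get_obs(): the state, without advancing time (a new reading comes with each control period).
- bot.read_camera(name): name is "scene" or "top" or "wrist"; returns a dict with "img" (420x560x3 uint8, red, green, blue), "depth" (420x560 float32, m along the optical axis (not along the pixel's ray), 0 where there is no reading), "fx", "fy", "cx", "cy" (pixels), "camera_from_world" (4x4, takes a point from world to camera coordinates). Camera axes: x right, y up, looking along -z (the intrinsics and any distortion apply to the point x, -y, -z); pixel columns grow to the right and rows downward; lengths in m; the calibration is good to about 2 mm. A picture is of the moment at which its call begins.
- bot.hand_in(): hands the job in; it is judged then, once.
Trained networks look in a picture, given as the dict that the camera call returned (one of the last four; its "shot" number tells which), for a name from the list of things; names that differ only in an ending like _2 or _b are one class to them, and where a whole thing is asked for, a point or a joint stands for the part that bears it (a point fixed in the world has none). Each returns a list of dicts, best first, with "confidence" (0 to 1); they miss things now and then, are a little off and sometimes report something else, mostly with a low value. They report only what shows in the picture. A call takes as long as a camera call. They do not tell look-alikes from the thing itself.
- bot.masks_of(picture, query): "mask" (420x560 bool, what is visible of it).
- bot.landmark_of(picture, query): "xyz" ([x, y, z] in m, in world coordinates, good to about 4 mm: a listed point, or the origin of a listed thing).
The state is a dict: "t": time; "q": joint angles; "joint_vel": joint speeds; "joint_torque": joint torques, N m; "eef_pos": TCP position; "tool_rot": TCP orientation; "contact_force": force on the tool from outside, world axes, zero at the start; "torque": the same for the moment, N m; "gripper_width": opening from 0.0 (shut) to 1.0 (fully open); "grasp_force": force on a finger pad.
Only numpy, scipy, OpenCV 4.12 (cv2) and the standard library are available. Lean on these libraries where they do the work, as an engineer would, in place of code of your own. Each camera call takes 0.05 s, during which the arm holds its last target. There are 200 camera calls.

## Task

Put the amber bottle away: stand it upright in the front compartment of the grey box's open drawer and let go of it, then push the drawer in until its spring latch clicks and holds it shut when you let go. Push steadily and gently and stop as soon as it comes up against its stop, because forcing it cracks the plastic, and leave the other things on the ledge where they are.

Things in the scene. Friction and masses are not known exactly. Their poses are not given: they have to be found in the camera images.
- box: Grey plastic lock box with a clear roof, screwed to the ledge: housing 155 long (x), 100 wide (y), 74 high, open at its front, which faces the robot; the drawer slides in along the box's +x. Origin: on the ledge, midway across, 85 behind the housing's front face; z up. The plastic cracks if drawer and housing are pressed together with more than 14 N
- box_face (a point): Middle of the front face of the housing, at ledge height (x = -85 in the box). A spring pusher inside meets the drawer at tray x of about -68 in the box's frame and pushes back with 2 N, rising to 5 N as the drawer goes in; a drawer that is not latched is thrown back out to about there. In all, a level push takes up to about 9 N before the click, sliding friction included
- box_back (a point): Middle of the back face of the housing, at ledge height (x = 70). In front of it hangs a catch plate with a sprung steel pawl and a rigid stop. Lifting the pawl adds 2 to 5 N over about 25 mm; it then drops (push eases) and 2 further on the drawer meets the stop. The plate is screwed through slots to set the depth: the stop is met at tray x anywhere from -41 to -19, different in every box, not measured
- tray: Grey drawer, 220 g, loose in its runners with 1.5 play each side; its bottom slides on the ledge. Origin: on the underside, midway across; axes as the box's. Front panel 5 thick, 98 wide, up to 72 above the ledge, outer face at x = -75. A hooked tongue at the back works the latch. It starts open, tray x = -94 to -84 in the box's frame; latched, its panel still stands 11 to 33 proud of the housing
- tray_cell (a point): Centre of the floor (4 thick) of the drawer's front compartment, just behind the front panel, where the bottle is to stand; 56 long (x), 83 wide, side and rear walls 22 high; axes of the drawer
- tray_front (a point): Centre of the outer face of the drawer's front panel, 35 above the ledge, a good place to push; axes of the drawer, push along +x
- bottle: Closed amber bottle with a white twist cap, 34 diameter, 58 high, about 60 g, standing on the ledge. Origin: centre of its underside, z up. Standing in the drawer its top is 62 above the ledge, 8 below the housing's roof
- mortar: White ceramic mortar with its pestle standing in it, 98 diameter, 58 high, pestle to 116 high; 700 g. Origin: centre of underside. Leave it alone
- carousel: Round clear plastic carousel pill dispenser, 160 diameter, 53 high. Origin: centre of underside. Leave it alone
- file: Steel nail file lying flat, 150 long (x), 14 wide, 4 to 6 thick. Origin: underside, near its middle. Leave it alone
There are look-alikes about, which are no part of the job. Of the things that look like the bottle, take the one that is farthest from the robot's base at the start.

How it is judged:
By the outcome, as a careful person would: the job done as asked, in the order asked, and still so for the second after the job is handed in, with the robot touching nothing.
It also fails if it takes over 58 s, if anything falls off the work surface, if the arm or the gripper's body presses on something with over 40 N, if the wrist force passes 120 N, or if a joint passes its speed limit or range.

## Working session

There is one attempt and no reset: what is moved stays moved. The work goes in short steps, Python scripts to look and compute and a tool call to move; the robot and the scene stay as the last step left them, time stands still between calls to the robot, and variables do not carry over. Pictures are saved under pics/ and viewed, at most 10 in all, crops included, and the job is handed in when it is done.

Besides the shell and the picture viewer there is one more tool, called after ">>>" as name(argument=value, ...) on one line, values as JSON. send_rows: Moves the arm, as the interface text tells. Its arguments: {"type":"object","properties":{"deltas":{"type":"string"},"claw":{"type":"number"},"force":{"type":"number"}},"required":["deltas"]}

```bash
mkdir -p pics; cat > h.py <<'E'
import numpy as np, cv2
from station import bot
def look(cam,qs):
    p=bot.read_camera(cam); out=[]
    for q in qs:
        for d in bot.landmark_of(p,q): out.append((q,np.round(d["xyz"],4).tolist(),round(d["confidence"],2),px(p,d["xyz"])))
    for o in out: print(cam,*o)
    return p
def px(p,X):
    c=(p["camera_from_world"]@np.r_[X,1])[:3]
    return [int(p["cx"]+p["fx"]*c[0]/-c[2]),int(p["cy"]+p["fy"]*-c[1]/-c[2])]
def cloud(p,m):
    v,u=np.nonzero(m&(p["depth"]>0)); d=p["depth"][v,u]
    c=np.c_[(u-p["cx"])/p["fx"]*d,-(v-p["cy"])/p["fy"]*d,-d,np.ones(len(d))]
    return (np.linalg.inv(p["camera_from_world"])@c.T).T[:,:3]
def save(p,n,box=None,s=1):
    i=p["img"][:,:,::-1]
    if box: i=i[box[1]:box[3],box[0]:box[2]]
    cv2.imwrite("pics/"+n,cv2.resize(i,None,fx=s,fy=s,interpolation=cv2.INTER_CUBIC))
E
python3 - <<'E'
from h import *
Q=["bottle","box","box_face","box_back","tray","tray_cell","tray_front","mortar","carousel","file"]
ps=[look(c,Q) for c in("scene","top")]
cv2.imwrite("pics/a.png",np.hstack([cv2.resize(p["img"][:,:,::-1],(400,300)) for p in ps]))
save(ps[0],"s.png");save(ps[1],"t.png")
for p in ps:
    for d in bot.masks_of(p,"bottle"):
        c=cloud(p,d["mask"]);print(d["confidence"],len(c),c.min(0).round(3),c.max(0).round(3))
o=bot.get_obs();print(o["eef_pos"],o["tool_rot"],o["gripper_width"],o["t"])
E
```

```text
scene bottle [0.4138, -0.2918, -0.0002] 0.87 [132, 227]
scene bottle [0.4959, -0.2979, -0.0006] 0.7 [140, 257]
scene bottle [0.4444, -0.227, -0.0024] 0.69 [163, 226]
scene box [0.6253, -0.0134, 0.0049] 0.96 [281, 248]
scene box_back [0.4958, -0.2975, -0.0019] 0.74 [141, 257]
scene box_back [0.7016, -0.02, -0.0002] 0.61 [295, 279]
scene tray [0.5366, -0.0097, -0.0022] 0.6 [265, 219]
scene tray_cell [0.4888, -0.0079, 0.0004] 0.87 [256, 202]
scene tray_front [0.4635, -0.0032, 0.0331] 0.82 [253, 186]
scene mortar [0.4855, 0.2966, -0.0024] 0.69 [363, 155]
scene carousel [0.6647, 0.3539, 0.0065] 0.8 [425, 196]
scene file [0.6415, -0.3338, 0.0008] 0.88 [146, 322]
top bottle [0.4469, -0.2314, -0.0035] 0.6 [366, 244]
top bottle [0.4956, -0.2966, 0.0001] 0.53 [388, 226]
top bottle [0.4086, -0.2896, -0.0013] 0.49 [387, 257]
top bottle [0.6289, -0.013, -0.002] 0.36 [287, 182]
top box [0.631, -0.0126, 0.0006] 0.91 [287, 181]
top box_face [0.544, -0.0107, -0.0021] 0.61 [287, 212]
top tray [0.537, -0.0127, -0.0038] 0.88 [288, 214]
top tray [0.6448, -0.3335, -0.0021] 0.31 [399, 174]
top tray_cell [0.4937, -0.0049, 0.0051] 0.62 [286, 229]
top tray_front [0.4648, -0.0022, 0.0317] 0.68 [285, 240]
top mortar [0.4757, 0.3003, 0.0009] 0.72 [177, 239]
top carousel [0.6724, 0.3515, 0.0006] 0.68 [158, 169]
top file [0.6465, -0.3299, -0.0011] 0.75 [398, 173]
0.71 282 [ 0.369 -0.305 -0.002] [ 0.427 -0.27   0.06 ]
0.67 265 [ 0.408 -0.249 -0.   ] [ 0.462 -0.216  0.061]
0.54 292 [ 0.452 -0.313 -0.002] [ 0.51 -0.28  0.06]
0.65 129 [ 0.398 -0.302  0.001] [ 0.428 -0.268  0.062]
0.42 107 [ 0.435 -0.245  0.013] [ 0.46  -0.214  0.063]
[ 0.28924669 -0.60991009  0.21250143] [1.96399345e-06 9.75588613e-01 2.19606144e-01 4.76736538e-06] 1.000256294321993 1.2
```

```bash
python3 - <<'E'
import cv2
a=cv2.imread("pics/s.png");b=cv2.imread("pics/t.png")
cv2.imwrite("pics/v.png",cv2.resize(a[120:360,90:410],None,fx=2.5,fy=2.5,interpolation=2)); cv2.imwrite("pics/w.png",cv2.resize(b[150:300,240:440],None,fx=4,fy=4,interpolation=2))
E
```

```text
(no output)
```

View pics/v.png

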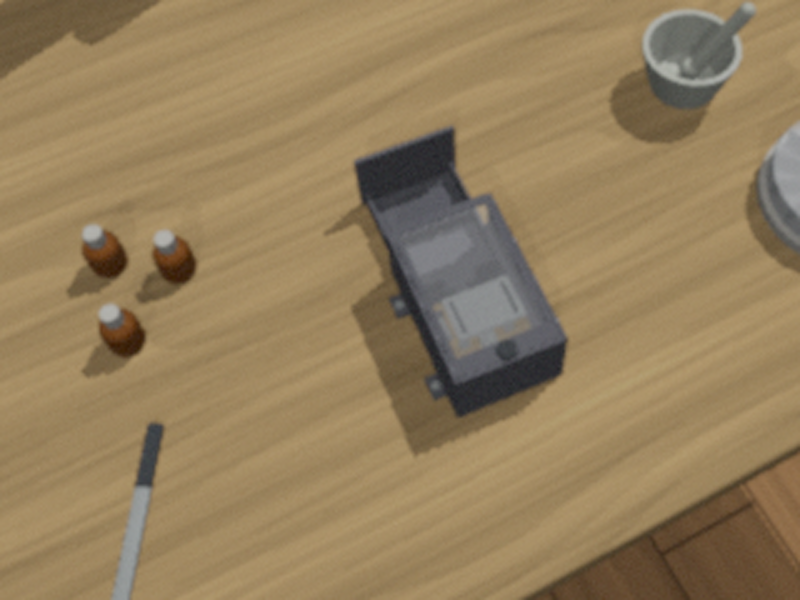

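View pics/w.png

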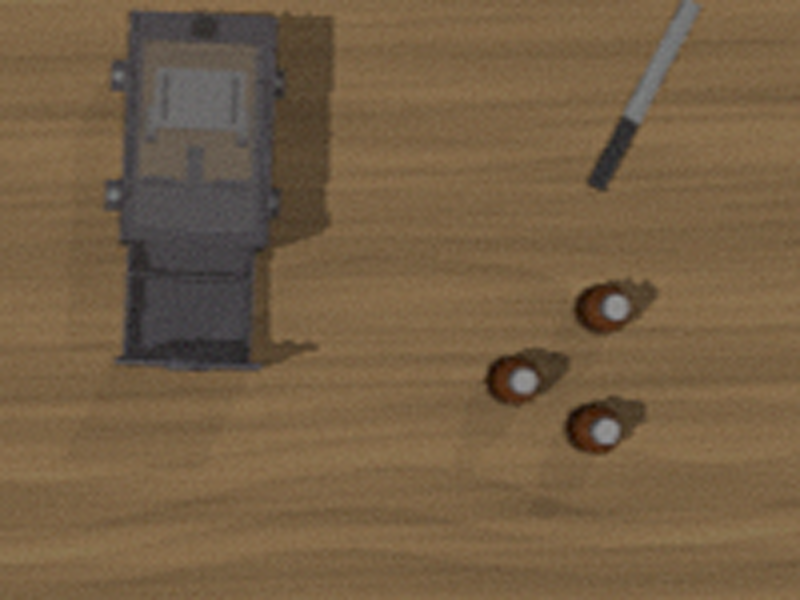

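Bottles in the scene image: (140,257) at 0.578 m from the base, (132,227) at 0.505 m, and (163,226) at 0.50 m. The crops show all three. The one nearest the file (crop 1 (121,330), crop 2 (605,307)) is the farthest, so it is the target. The box is yawed about -4° and its drawer is open towards the robot.

>>> send_rows(deltas="0.321 -0.194 0 29.6;0.321 -0.194 0 29.6;0.321 -0.194 0 29.6;0.321 -0.194 0 29.6;0.321 -0.194 0 29.6", claw=1, force=25)

```text
t: 1.7
eef_pos: [0.4276, -0.4004, 0.2128]
tool_rot: [0.0, 0.999, -0.038, 0.0]
contact_force: [0.5, -0.1, -0.7]
gripper_width: 1.002
grasp_force: 0.0
```

>>> send_rows(deltas="0.06 -0.105 0 0;0.06 -0.105 0 0;0.06 -0.105 0 0;0.06 -0.105 0 0")

```text
t: 2.1
eef_pos: [0.4972, -0.2973, 0.2127]
tool_rot: [-0.001, 0.999, -0.033, 0.001]
contact_force: [0.6, 0.3, 0.1]
gripper_width: 0.998
grasp_force: 0.0
```

```bash
python3 - <<'E'
from h import *
o=bot.get_obs();print(o["eef_pos"],o["tool_rot"])
Q=["bottle","box","box_face","box_back","tray_cell","tray_front"]
p=look("wrist",Q);save(p,"w1.png",s=1.4)
look("top",Q)
for d in bot.masks_of(p,"bottle"):
    c=cloud(p,d["mask"])
    if len(c)<50: continue
    for lo,hi in((.01,.03),(.03,.04),(.04,.05),(.05,.07)):
        k=c[(c[:,2]>lo)&(c[:,2]<hi)]
        if len(k)>10: print(d["confidence"],lo,np.percentile(k,2,0).round(3),np.percentile(k,98,0).round(3),k.mean(0).round(3))
E
```

```text
[ 0.49715013 -0.29730392  0.21267219] [-8.01981886e-04  9.99449086e-01 -3.31728035e-02  6.68817841e-04]
wrist bottle [0.498, -0.2972, -0.0033] 0.98 [276, 173]
wrist bottle [0.4469, -0.2325, -0.0055] 0.77 [226, 218]
wrist bottle [0.4128, -0.2854, 0.0003] 0.63 [271, 243]
wrist box [0.6264, -0.0148, 0.0028] 0.57 [0, 72]
wrist tray_cell [0.4953, -0.0087, 0.0055] 0.89 [28, 194]
wrist tray_front [0.4628, -0.0035, 0.0396] 0.74 [10, 231]
top bottle [0.4908, -0.296, -0.0009] 0.67 [388, 228]
top bottle [0.4465, -0.2303, 0.0001] 0.52 [366, 244]
top bottle [0.4079, -0.2865, -0.0017] 0.46 [386, 257]
top box [0.4952, -0.2949, 0.0003] 0.39 [388, 226]
top box_face [0.5429, -0.0103, -0.0055] 0.91 [287, 212]
top tray_cell [0.4929, -0.0058, 0.0036] 0.88 [286, 230]
top tray_cell [0.5365, -0.0126, -0.0048] 0.7 [288, 214]
0.81 0.01 [ 0.416 -0.301  0.01 ] [ 0.427 -0.271  0.03 ] [ 0.423 -0.287  0.02 ]
0.81 0.03 [ 0.402 -0.301  0.03 ] [ 0.426 -0.272  0.039] [ 0.417 -0.286  0.036]
0.81 0.04 [ 0.412 -0.294  0.04 ] [ 0.418 -0.279  0.05 ] [ 0.417 -0.287  0.046]
0.81 0.05 [ 0.404 -0.294  0.051] [ 0.418 -0.278  0.059] [ 0.412 -0.286  0.057]
0.64 0.01 [ 0.444 -0.249  0.01 ] [ 0.462 -0.219  0.03 ] [ 0.457 -0.238  0.02 ]
0.64 0.03 [ 0.433 -0.248  0.031] [ 0.461 -0.217  0.039] [ 0.45  -0.235  0.036]
0.64 0.04 [ 0.444 -0.24   0.04 ] [ 0.454 -0.226  0.05 ] [ 0.451 -0.235  0.046]
0.64 0.05 [ 0.438 -0.24   0.051] [ 0.453 -0.225  0.058] [ 0.446 -0.233  0.057]
0.57 0.01 [ 0.5   -0.311  0.011] [ 0.51  -0.283  0.03 ] [ 0.507 -0.298  0.021]
0.57 0.03 [ 0.479 -0.312  0.031] [ 0.509 -0.282  0.039] [ 0.497 -0.297  0.036]
0.57 0.04 [ 0.494 -0.305  0.041] [ 0.502 -0.289  0.05 ] [ 0.499 -0.298  0.046]
0.57 0.05 [ 0.486 -0.304  0.052] [ 0.502 -0.289  0.059] [ 0.494 -0.297  0.057]
```

>>> send_rows(deltas="-0.003 0 0.05 0;-0.003 0 0.1 0;-0.003 0 0.14 0;-0.003 0 0.175 0;-0.003 0 0.194 0")

```text
t: 3.35
eef_pos: [0.4897, -0.3006, 0.0155]
tool_rot: [-0.001, 0.999, -0.037, -0.002]
contact_force: [-0.3, 0.3, 0.2]
gripper_width: 1.003
grasp_force: 0.0
```

>>> send_rows(deltas="0 0 0 0;0 0 0 0;0 0 0 0;0 0 0 0;0 0 0 0", claw=0.2, force=25)

```text
t: 3.85
eef_pos: [0.4937, -0.3006, 0.0209]
tool_rot: [-0.0, 0.999, -0.036, 0.002]
contact_force: [0.4, 1.6, 3.8]
gripper_width: 0.202
grasp_force: 7.6
```

>>> send_rows(deltas="0 0 0 0;0 0 0 0;0 0 0 0;0 0 0 0;0 0 0 0")

```text
t: 4.35
eef_pos: [0.4935, -0.3009, 0.0208]
tool_rot: [0.0, 0.999, -0.036, 0.002]
contact_force: [-0.2, 4.0, 9.9]
gripper_width: 0.195
grasp_force: 10.3
```

```bash
python3 - <<'E'
from h import *
p=look("wrist",["bottle"]);q=look("scene",["bottle"])
a=cv2.resize(p["img"][:,:,::-1],(480,360));b=cv2.resize(q["img"][190:310,80:240,::-1],(320,240),interpolation=2)
z=np.zeros((360,800,3),np.uint8);z[:,:480]=a;z[:240,480:]=b;cv2.imwrite("pics/g.png",z)
print({k:bot.get_obs()[k] for k in("contact_force","grasp_force","gripper_width")})
E
```

```text
wrist bottle [0.4098, -0.289, -0.0002] 0.96 [267, 355]
wrist bottle [0.4446, -0.234, -0.0012] 0.77 [179, 315]
wrist bottle [0.4982, -0.2986, 0.0003] 0.58 [271, 231]
scene bottle [0.4386, -0.2286, -0.0031] 0.56 [161, 225]
scene bottle [0.4987, -0.2982, -0.0039] 0.53 [141, 259]
{'contact_force': array([ 0.74117617,  3.51990812, 10.34970982]), 'grasp_force': 10.275632519769715, 'gripper_width': 0.2027170886484725}
```

View pics/g.png

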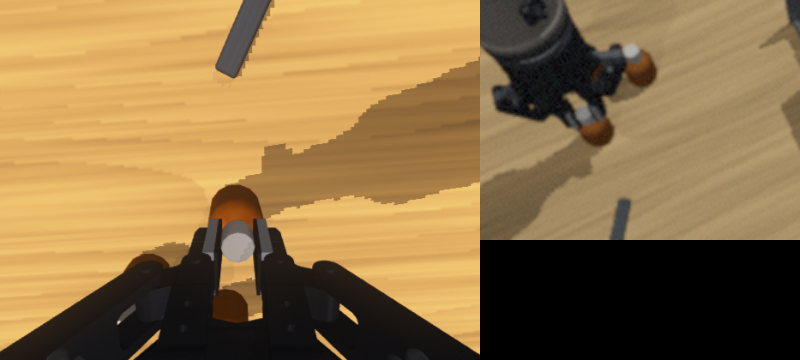

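```bash
python3 - <<'E'
from h import *
p=bot.read_camera("wrist")
hsv=cv2.cvtColor(p["img"],cv2.COLOR_RGB2HSV)
def prow(v,us):
    for u in us:
        m=np.zeros((420,560),bool);m[v,u]=1;c=cloud(p,m)
        print((v,u),p["img"][v,u],c.round(3).tolist())
for v in(225,245,265,288,310,330): prow(v,range(240,312,6))
E
```

```text
(225, 240) [238 193 110] [[0.503, -0.28, -0.002]]
(225, 246) [238 194 111] [[0.503, -0.284, -0.001]]
(225, 252) [178 126  64] [[0.505, -0.288, 0.005]]
(225, 258) [82 46 17] [[0.508, -0.292, 0.014]]
(225, 264) [80 45 18] [[0.51, -0.296, 0.019]]
(225, 270) [78 44 17] [[0.51, -0.299, 0.021]]
(225, 276) [78 43 17] [[0.51, -0.302, 0.021]]
(225, 282) [77 43 16] [[0.509, -0.305, 0.021]]
(225, 288) [76 43 16] [[0.508, -0.308, 0.016]]
(225, 294) [74 42 16] [[0.504, -0.312, 0.008]]
(225, 300) [161 120  67] [[0.501, -0.315, 0.0]]
(225, 306) [160 120  66] [[0.501, -0.319, -0.001]]
(245, 240) [207 155  88] [[0.491, -0.279, -0.001]]
(245, 246) [94 51 18] [[0.502, -0.286, 0.027]]
(245, 252) [127  64  16] [[0.505, -0.29, 0.034]]
(245, 258) [137  67  15] [[0.505, -0.293, 0.035]]
(245, 264) [144  69  14] [[0.506, -0.296, 0.036]]
(245, 270) [151  74  15] [[0.506, -0.299, 0.037]]
(245, 276) [150  74  16] [[0.505, -0.302, 0.037]]
(245, 282) [148  72  17] [[0.505, -0.305, 0.037]]
(245, 288) [129  63  15] [[0.504, -0.307, 0.035]]
(245, 294) [112  55  15] [[0.504, -0.31, 0.036]]
(245, 300) [88 46 15] [[0.50
[... 1701 characters left out ...]
442, -0.309, -0.002]]
(310, 300) [35 29 25] [[0.496, -0.31, 0.077]]
(310, 306) [31 25 20] [[0.498, -0.312, 0.08]]
(330, 240) [23 19 17] [[0.509, -0.292, 0.103]]
(330, 246) [27 23 23] [[0.495, -0.291, 0.085]]
(330, 252) [35 31 30] [[0.488, -0.291, 0.076]]
(330, 258) [220 168  96] [[0.43, -0.284, -0.001]]
(330, 264) [217 165  93] [[0.43, -0.288, -0.001]]
(330, 270) [158 117  65] [[0.428, -0.292, -0.002]]
(330, 276) [144 107  59] [[0.428, -0.296, -0.001]]
(330, 282) [141 103  57] [[0.429, -0.3, -0.001]]
(330, 288) [138 101  57] [[0.428, -0.304, -0.001]]
(330, 294) [138 101  56] [[0.428, -0.308, -0.001]]
(330, 300) [35 29 27] [[0.487, -0.31, 0.077]]
(330, 306) [27 22 18] [[0.493, -0.311, 0.085]]
```

```bash
python3 - <<'E'
from h import *
print(bot.tips_ahead,[a for a in dir(bot) if a[0]!='_']); o=bot.get_obs(); print(o["eef_pos"],o["contact_force"],o["q"])
p=bot.read_camera("wrist")
d=p["depth"].copy(); m=np.zeros(d.shape,bool);m[230:300,225:325]=1
c=cloud(p,m); k=c[(abs(c[:,0]-.504)<.004)&(c[:,2]>.022)]
for lo in np.arange(.022,.08,.004):
    s=k[(k[:,2]>=lo)&(k[:,2]<lo+.004)]
    if len(s): print(lo.round(3),np.unique((s[:,1]*500).round()/500).tolist())
E
```

```text
0.008 ['PlanningError', 'get_obs', 'hand_in', 'landmark_of', 'masks_of', 'read_camera', 'tips_ahead']
[ 0.49349526 -0.30095171  0.02080767] [0.65326445 4.27097402 8.70184529] [ 0.44944956  0.56491825 -0.01145878  1.93275258  0.00776054  0.6403463
 -1.21008458]
0.022 [-0.316, -0.314, -0.312, -0.31, -0.308, -0.292, -0.29, -0.288, -0.286]
0.026 [-0.316, -0.314, -0.312, -0.31, -0.308, -0.292, -0.29, -0.288, -0.286]
0.03 [-0.316, -0.314, -0.312, -0.31, -0.308, -0.304, -0.294, -0.292, -0.29, -0.288, -0.286]
0.034 [-0.314, -0.312, -0.31, -0.308, -0.306, -0.304, -0.302, -0.3, -0.298, -0.296, -0.294, -0.292, -0.29, -0.288, -0.286]
0.038 [-0.312, -0.31, -0.308, -0.306, -0.304, -0.302, -0.3, -0.298, -0.296, -0.294, -0.292]
0.042 [-0.316, -0.314, -0.312, -0.31, -0.306, -0.304, -0.302, -0.3, -0.298, -0.296, -0.294, -0.292, -0.29, -0.288, -0.286, -0.284, -0.282]
0.046 [-0.316, -0.314, -0.312, -0.31, -0.306, -0.304, -0.302, -0.3, -0.298, -0.296, -0.294, -0.292, -0.29, -0.288, -0.286, -0.284, -0.282, -0.28]
0.05 [-0.316, -0.314, -0.312, -0.31, -0.308, -0.306, -0.304, -0.302, -0.3, -0.298, -0.296, -0.294, -0.292, -0.29, -0.288, -0.286, -0.284, -0.282, -0.28]
0.054 [-0.316, -0.314, -0.312, -0.31, -0.308, -0.306, -0.304, -0.302, -0.3, -0.298, -0.296, -0.294, -0.292, -0.29, -0.288, -0.286, -0.284, -0.282, -0.28]
0.058 [-0.316, -0.314, -0.312, -0.31, -0.306, -0.304, -0.302, -0.3, -0.298, -0.296, -0.294, -0.292, -0.29, -0.288, -0.286, -0.284, -0.282, -0.28]
0.062 [-0.316, -0.314, -0.312, -0.31, -0.294, -0.292, -0.29, -0.288, -0.286, -0.284, -0.282, -0.28]
0.066 [-0.316, -0.314, -0.312, -0.31, -0.294, -0.292, -0.29, -0.288, -0.286, -0.284, -0.282]
0.07 [-0.316, -0.314, -0.312, -0.31, -0.294, -0.292, -0.29, -0.288, -0.286, -0.282]
0.074 [-0.318, -0.316, -0.314, -0.312, -0.31, -0.294, -0.292, -0.29, -0.288, -0.286, -0.284]
0.078 [-0.318, -0.316, -0.314, -0.29, -0.288, -0.286, -0.284]
```

The wrist view shows the pads spanning z≈40–75 mm around the white cap at (237,247). So it is a cap grasp with the tips just on the shoulder, which suits the drawer because the fingers stay above its walls. I'll ease up, tighten and lift.

>>> send_rows(deltas="0 0 -0.002 0;0 0 -0.002 0;0 0 -0.002 0;0 0 -0.002 0", claw=0, force=30)

```text
t: 5.05
eef_pos: [0.4916, -0.3019, 0.021]
tool_rot: [0.0, 0.999, -0.037, 0.0]
contact_force: [-0.2, 0.1, 5.1]
gripper_width: 0.194
grasp_force: 30.1
```

>>> send_rows(deltas="0 0 -0.01 0;0 0 -0.02 0;0 0 -0.03 0;0 0 -0.03 0")

```text
t: 5.45
eef_pos: [0.4924, -0.3023, 0.0524]
tool_rot: [0.001, 0.999, -0.037, 0.001]
contact_force: [1.0, -0.3, -0.2]
gripper_width: 0.194
grasp_force: 29.6
```

```bash
python3 - <<'E'
from h import *
p=look("wrist",["bottle"]);q=look("scene",["bottle"])
a=cv2.resize(p["img"][:,:,::-1],(480,360));b=cv2.resize(q["img"][190:310,80:240,::-1],(320,240),interpolation=2)
z=np.zeros((360,800,3),np.uint8);z[:,:480]=a;z[:240,480:]=b;cv2.imwrite("pics/g2.png",z)
o=bot.get_obs();print({k:o[k] for k in("eef_pos","contact_force","grasp_force","gripper_width")})
E
```

```text
wrist bottle [0.443, -0.2361, -0.0041] 0.92 [193, 287]
wrist bottle [0.4108, -0.2878, -0.0001] 0.89 [265, 323]
wrist bottle [0.4978, -0.3009, 0.0306] 0.77 [273, 229]
scene bottle [0.439, -0.2261, -0.0011] 0.82 [162, 224]
scene bottle [0.4911, -0.3007, 0.0305] 0.7 [134, 250]
scene bottle [0.4115, -0.2932, -0.0024] 0.5 [131, 227]
{'eef_pos': array([ 0.49102677, -0.30143772,  0.05027604]), 'contact_force': array([-0.46780388,  0.71348423, -0.58552775]), 'grasp_force': 29.57710305112414, 'gripper_width': 0.1830082161533279}
```

View pics/g2.png

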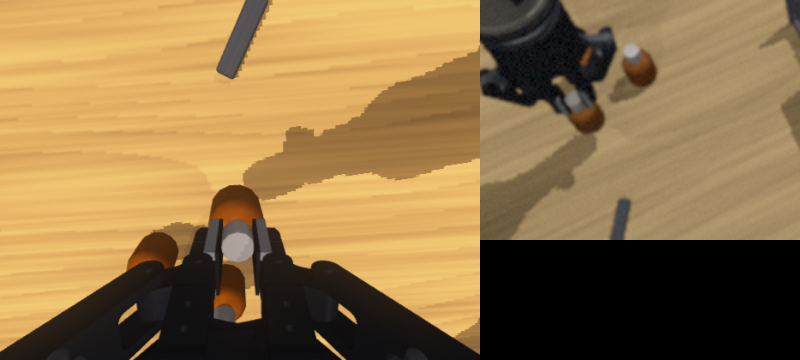

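The bottle is held upright, with its base at z≈0.03 and about 20 mm below the TCP reading. Its neighbours haven't moved. Carrying it to the drawer.

>>> send_rows(deltas="0 0 -0.03 0;0 0 -0.065 0;-0.001 -0.02 -0.08 0;-0.003 -0.05 -0.08 0;-0.006 -0.085 -0.08 0")

```text
t: 6.15
eef_pos: [0.4916, -0.2165, 0.1308]
tool_rot: [0.0, 0.999, -0.038, 0.0]
contact_force: [-0.1, 1.3, -1.2]
gripper_width: 0.189
grasp_force: 29.6
```

>>> send_rows(deltas="-0.003 -0.04 0 0;-0.006 -0.08 0 0;-0.009 -0.12 0 0;-0.011 -0.155 0 0;-0.013 -0.185 0 0")

```text
t: 6.65
eef_pos: [0.4918, -0.0288, 0.1302]
tool_rot: [-0.0, 0.999, -0.036, -0.0]
contact_force: [0.0, 0.0, -1.1]
gripper_width: 0.193
grasp_force: 29.6
```

>>> send_rows(deltas="-0.001 -0.015 0 0;-0.002 -0.025 0 0;-0.002 -0.025 0 0;-0.002 -0.025 0 0")

```text
t: 7.05
eef_pos: [0.492, -0.0069, 0.1303]
tool_rot: [0.0, 0.999, -0.037, -0.0]
contact_force: [0.2, -1.1, 0.1]
gripper_width: 0.187
grasp_force: 29.6
```

```bash
python3 - <<'E'
from h import *
Q=["bottle","tray","tray_cell","tray_front","box_face"]
p=look("wrist",Q);q=look("scene",Q);look("top",Q)
a=cv2.resize(p["img"][:,:,::-1],(480,360));b=cv2.resize(q["img"][140:300,200:340,::-1],(320,366),interpolation=2)
z=np.zeros((366,800,3),np.uint8);z[:360,:480]=a;z[:,480:]=b;cv2.imwrite("pics/g3.png",z)
o=bot.get_obs();print({k:o[k] for k in("eef_pos","tool_rot","contact_force","grasp_force","gripper_width")})
E
```

```text
wrist bottle [0.4941, -0.0081, 0.1103] 0.96 [278, 235]
wrist bottle [0.4481, -0.2339, -0.0026] 0.85 [518, 219]
wrist tray [0.5358, -0.0112, 0.0001] 0.59 [277, 143]
wrist tray_cell [0.4897, -0.0093, 0.0048] 0.88 [279, 196]
scene bottle [0.4909, -0.0058, 0.1071] 0.74 [255, 177]
scene bottle [0.414, -0.2903, -0.0034] 0.72 [133, 228]
scene bottle [0.4439, -0.2294, -0.0017] 0.53 [162, 227]
scene tray [0.5374, -0.0102, -0.0002] 0.7 [265, 219]
scene tray_cell [0.4922, -0.0085, -0.0011] 0.66 [257, 204]
scene tray_front [0.4606, -0.0034, 0.0362] 0.95 [252, 185]
top bottle [0.4097, -0.2841, -0.0009] 0.69 [385, 257]
top bottle [0.446, -0.2331, -0.0005] 0.58 [367, 244]
top tray_cell [0.6456, -0.337, -0.0009] 0.26 [400, 173]
{'eef_pos': array([ 0.4921238 , -0.00587369,  0.13051397]), 'tool_rot': array([ 4.26578736e-06,  9.99319514e-01, -3.68850701e-02,  2.31646040e-05]), 'contact_force': array([-0.08112365,  0.1948344 , -1.48943576]), 'grasp_force': 29.617370752966963, 'gripper_width': 0.1884457250006193}
```

View pics/g3.png

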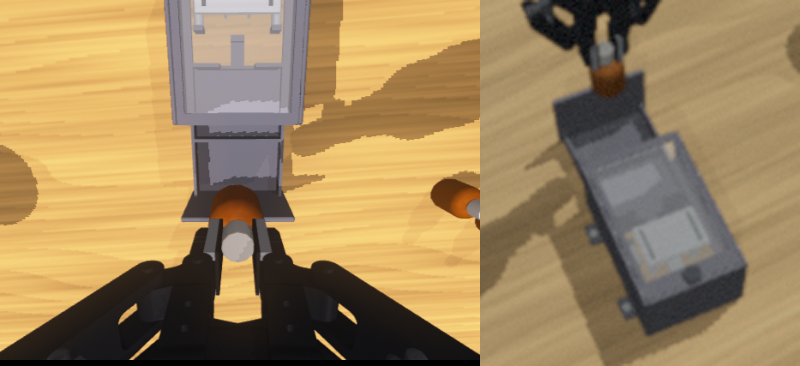

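```bash
python3 - <<'E'
from h import *
p=bot.read_camera("wrist")
m=np.zeros((420,560),bool);m[140:260,200:360]=1
c=cloud(p,m); hsv=cv2.cvtColor(p["img"],cv2.COLOR_RGB2HSV)[m&(p["depth"]>0)]
c=c[(hsv[:,1]<100)]; yaw=np.deg2rad(-4.2); R=np.array([[np.cos(yaw),np.sin(yaw)],[-np.sin(yaw),np.cos(yaw)]])
b=np.c_[(c[:,:2]-[.4935,-.007])@R.T,c[:,2]]   # relative to bottle, box axes
k=b[(b[:,2]>.066)&(b[:,2]<.076)&(b[:,0]<.0)];print("panel top",len(k),k.min(0).round(4),k.max(0).round(4))
k=b[(b[:,2]>.018)&(b[:,2]<.026)&(b[:,0]<.06)];print("wall top",len(k),np.percentile(k,[1,99],axis=0).round(4))
k=b[(b[:,2]>.0)&(b[:,2]<.008)&(b[:,0]<.06)&(abs(b[:,1])<.04)];print("floor",len(k),np.percentile(k,[1,99],axis=0).round(4))
r=k=b[(b[:,2]>.019)&(b[:,2]<.026)&(abs(b[:,1])<.03)&(b[:,0]<.06)];print("rear",len(k),np.percentile(k,[1,99],axis=0).round(4))
E
```

```text
panel top 575 [-0.0333 -0.0488  0.066 ] [-0.028   0.0481  0.0729]
wall top 1247 [[-0.029  -0.045   0.0183]
 [ 0.0423  0.0442  0.0252]]
floor 6141 [[-0.0286 -0.0393  0.0017]
 [ 0.0412  0.0393  0.0064]]
rear 340 [[-0.029  -0.0298  0.0193]
 [ 0.0304  0.0294  0.0257]]
```

>>> send_rows(deltas="0 0 0.03 0;0 0 0.06 0;0 0 0.085 0;0 0 0.098 0;0 0 0.102 0")

```text
t: 8.5
eef_pos: [0.4913, -0.0059, 0.0274]
tool_rot: [0.0, 0.999, -0.037, -0.001]
contact_force: [-1.1, 0.4, 0.1]
gripper_width: 0.188
grasp_force: 29.6
```

>>> send_rows(deltas="0 0 0.001 0;0 0 0.002 0;0 0 0.003 0;0 0 0.003 0")

```text
t: 8.9
eef_pos: [0.4926, -0.0059, 0.0261]
tool_rot: [-0.0, 0.999, -0.037, 0.001]
contact_force: [0.1, -0.5, -1.5]
gripper_width: 0.19
grasp_force: 29.6
```

>>> send_rows(deltas="0 0 0.001 0;0 0 0.001 0;0 0 0.001 0")

```text
t: 9.2
eef_pos: [0.4926, -0.0058, 0.0249]
tool_rot: [-0.0, 0.999, -0.037, 0.0]
contact_force: [-0.4, 0.3, 4.6]
gripper_width: 0.188
grasp_force: 30.2
```

>>> send_rows(deltas="0 0 0.001 0;0 0 0.001 0;0 0 0.001 0")

```text
t: 9.5
eef_pos: [0.4931, -0.0056, 0.0248]
tool_rot: [-0.0, 0.999, -0.037, 0.001]
contact_force: [-2.8, 0.4, 16.2]
gripper_width: 0.192
grasp_force: 31.4
```

>>> send_rows(deltas="0 0 -0.002 0;0 0 -0.002 0")

```text
t: 9.7
eef_pos: [0.4921, -0.0059, 0.0256]
tool_rot: [0.0, 0.999, -0.037, 0.0]
contact_force: [-0.5, -0.2, -0.4]
gripper_width: 0.19
grasp_force: 29.5
```

>>> send_rows(deltas="0 0 0 0;0 0 0 0;0 0 0 0;0 0 0 0;0 0 0 0", claw=0.5)

```text
t: 10.2
eef_pos: [0.4921, -0.0059, 0.0254]
tool_rot: [0.0, 0.999, -0.037, -0.0]
contact_force: [-0.1, 0.2, -0.8]
gripper_width: 0.498
grasp_force: 0.0
```

>>> send_rows(deltas="0 0 -0.015 0;0 0 -0.04 0;0 0 -0.08 0;0 0 -0.12 0;0 0 -0.12 0")

```text
t: 10.7
eef_pos: [0.4958, -0.0056, 0.1505]
tool_rot: [-0.001, 0.999, -0.037, 0.005]
contact_force: [0.2, 0.7, -0.3]
gripper_width: 0.497
grasp_force: 0.0
```

```bash
python3 - <<'E'
from h import *
Q=["bottle","tray","tray_cell","tray_front","box_face","box_back"]
p=look("wrist",Q);q=look("scene",Q)
a=cv2.resize(p["img"][:,:,::-1],(480,360));b=cv2.resize(q["img"][140:300,200:340,::-1],(320,366),interpolation=2)
z=np.zeros((366,800,3),np.uint8);z[:360,:480]=a;z[:,480:]=b;cv2.imwrite("pics/g4.png",z)
o=bot.get_obs();print({k:o[k] for k in("eef_pos","tool_rot","contact_force","grasp_force","gripper_width")})
E
```

```text
wrist bottle [0.4113, -0.2855, 0.0002] 0.74 [554, 248]
wrist bottle [0.4471, -0.233, -0.0025] 0.67 [505, 218]
wrist tray [0.5327, -0.0095, -0.0031] 0.62 [277, 150]
wrist tray_cell [0.4944, -0.0087, 0.0035] 0.66 [280, 191]
wrist tray_front [0.4655, -0.0036, 0.0414] 0.83 [276, 233]
scene bottle [0.413, -0.2934, 0.001] 0.82 [131, 227]
scene bottle [0.4417, -0.2278, -0.0019] 0.8 [162, 226]
scene bottle [0.4944, -0.0081, -0.0005] 0.69 [257, 204]
scene bottle [0.492, -0.008, 0.0023] 0.62 [257, 203]
scene tray_cell [0.4877, -0.0086, -0.0003] 0.8 [256, 202]
scene tray_front [0.4623, -0.0044, 0.0344] 0.96 [252, 186]
scene box_back [0.6976, -0.0184, -0.0001] 0.6 [295, 277]
{'eef_pos': array([ 0.49205197, -0.00584644,  0.1453189 ]), 'tool_rot': array([ 1.72741710e-05,  9.99319528e-01, -3.68843935e-02, -1.50897886e-04]), 'contact_force': array([ 0.11828544, -0.30513954,  1.515094  ]), 'grasp_force': 0.0, 'gripper_width': 0.4976100253400573}
```

View pics/g4.png

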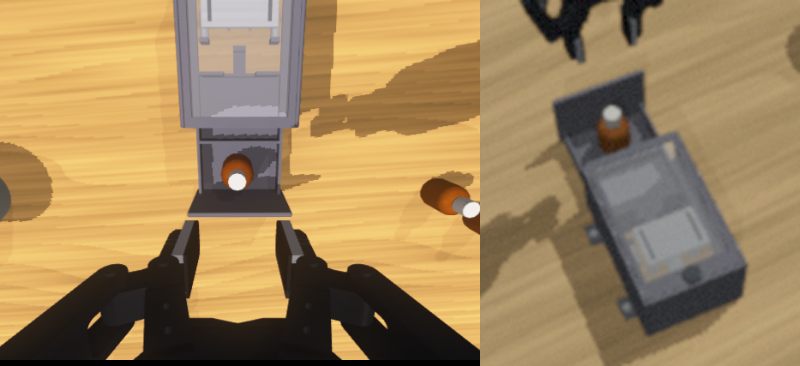

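The bottle stands upright in the front compartment, wrist view (237,172), and is released. Next I shut the fingers, back off in front of the panel, and measure the fingertips.

>>> send_rows(deltas="-0.03 0 0 0;-0.058 0 0 0;-0.058 0 0 0;-0.058 0 0 0;-0.058 0 0 0", claw=0)

```text
t: 11.9
eef_pos: [0.4355, -0.0016, 0.1459]
tool_rot: [-0.0, 0.999, -0.037, 0.001]
contact_force: [-0.5, -0.6, -0.1]
gripper_width: 0.002
grasp_force: 0.0
```

>>> send_rows(deltas="0 0 0.05 0;0 0 0.07 0;0 0 0.07 0;0 0 0.07 0")

```text
t: 12.3
eef_pos: [0.4351, -0.0015, 0.0758]
tool_rot: [-0.0, 0.999, -0.037, -0.0]
contact_force: [0.8, 0.1, 0.8]
gripper_width: -0.004
grasp_force: 0.0
```

```bash
python3 - <<'E'
from h import *
o=bot.get_obs();e=o["eef_pos"];print({k:o[k] for k in("eef_pos","tool_rot","contact_force","gripper_width")})
p=look("wrist",["tray_front"]);q=look("scene",["tray_front"])
for P in(p,q):
    c=cloud(P,P["depth"]>0);k=c[(np.hypot(*(c[:,:2]-e[:2]).T)<.03)&(c[:,2]>.012)]
    print(len(k),np.percentile(k,[0,1,3,50],axis=0).round(3).tolist(),k.max(0).round(3))
a=cv2.resize(p["img"][:,:,::-1],(480,360));b=cv2.resize(q["img"][120:280,190:330,::-1],(320,366),interpolation=2)
z=np.zeros((366,800,3),np.uint8);z[:360,:480]=a;z[:,480:]=b;cv2.imwrite("pics/g5.png",z)
E
```

```text
{'eef_pos': array([ 0.43510506, -0.0015081 ,  0.07575323]), 'tool_rot': array([-6.08588565e-05,  9.99315977e-01, -3.69807246e-02, -3.05001596e-05]), 'contact_force': array([0.77923934, 0.07076294, 0.77969602]), 'gripper_width': -0.004349223958304053}
wrist tray_front [0.4644, -0.0036, 0.0365] 0.97 [276, 183]
scene tray_front [0.461, -0.0055, 0.0329] 0.58 [251, 186]
24534 [[0.421, -0.031, 0.012], [0.425, -0.029, 0.071], [0.428, -0.028, 0.104], [0.446, -0.002, 0.163]] [0.465 0.028 0.19 ]
1823 [[0.421, -0.031, 0.016], [0.426, -0.029, 0.035], [0.43, -0.028, 0.054], [0.445, -0.002, 0.45]] [0.465 0.028 0.492]
```

View pics/g5.png

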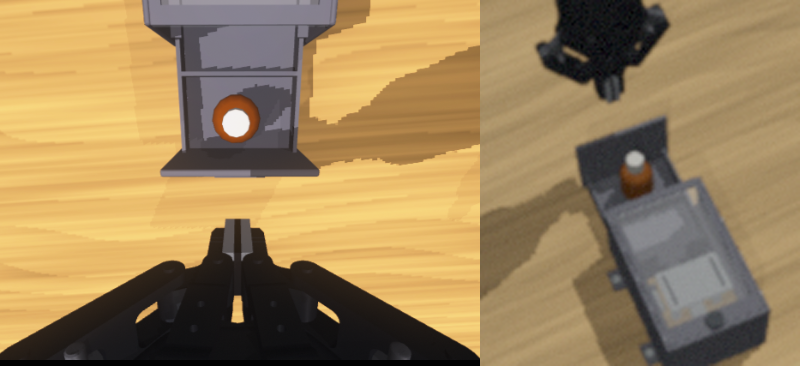

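```bash
python3 - <<'E'
from h import *
p=bot.read_camera("wrist")
for v in range(248,300,4):
    m=np.zeros((420,560),bool);m[v,270]=1;print(v,p["img"][v,270],cloud(p,m).round(4).tolist())
m=np.zeros((420,560),bool);m[150:215,190:370]=1
c=cloud(p,m);yaw=np.deg2rad(-4.2);R=np.array([[np.cos(yaw),np.sin(yaw)],[-np.sin(yaw),np.cos(yaw)]])
b=np.c_[(c[:,:2]-bot.get_obs()["eef_pos"][:2])@R.T,c[:,2]]
k=b[(b[:,2]>.06)&(b[:,2]<.076)&(b[:,0]<.08)];print("panel top rel tcp, box axes",len(k),k.min(0).round(4),k.max(0).round(4))
k=k[k[:,2]>.068];t=np.polyfit(k[:,1],k[:,0],1);print("panel slope deg rel -4.2:",np.rad2deg(t[0]))
E
```

```text
248 [236 192 109] [[0.4046, 0.006, -0.0015]]
252 [238 195 114] [[0.4014, 0.0062, -0.0009]]
256 [99 89 85] [[0.4457, 0.0006, 0.1007]]
260 [95 87 84] [[0.4454, 0.0005, 0.1043]]
264 [94 86 83] [[0.4449, 0.0005, 0.1071]]
268 [94 86 84] [[0.4456, 0.0003, 0.1124]]
272 [92 84 83] [[0.4451, 0.0003, 0.115]]
276 [92 85 84] [[0.4451, 0.0003, 0.1183]]
280 [91 84 83] [[0.4459, 0.0001, 0.1229]]
284 [89 83 82] [[0.4455, 0.0001, 0.1253]]
288 [89 83 83] [[0.4449, 0.0001, 0.1273]]
292 [88 82 82] [[0.4451, 0.0, 0.1305]]
296 [143 139 143] [[0.4452, -0.0001, 0.1334]]
panel top rel tcp, box axes 2764 [ 0.0226 -0.0501  0.06  ] [0.0536 0.0467 0.0733]
panel slope deg rel -4.2: -0.09390971177285795
```

>>> send_rows(deltas="0 0 0.04 0;0 0 0.06 0;0 0 0.065 0;0 0 0.065 0")

```text
t: 12.95
eef_pos: [0.4343, -0.0016, 0.0106]
tool_rot: [0.0, 0.999, -0.037, -0.0]
contact_force: [0.2, -0.6, 1.3]
gripper_width: -0.002
grasp_force: 0.0
```

>>> send_rows(deltas="0 0 0.004 0;0 0 0.008 0;0 0 0.008 0")

```text
t: 13.25
eef_pos: [0.4346, -0.0016, 0.0028]
tool_rot: [-0.0, 0.999, -0.037, 0.0]
contact_force: [-0.4, -0.6, 0.0]
gripper_width: -0.0
grasp_force: 0.0
```

```bash
python3 - <<'E'
from h import *
p=bot.read_camera("wrist");print(bot.get_obs()["eef_pos"])
for v in range(248,300,8):
    m=np.zeros((420,560),bool);m[v,270]=1;print(v,p["img"][v,270],cloud(p,m).round(4).tolist())
m=np.zeros((420,560),bool);m[100:255,150:400]=1
c=cloud(p,m);k=c[(c[:,2]>.069)&(c[:,2]<.076)&(abs(c[:,1]+.003)<.04)&(c[:,0]<.5)];print("panel top",np.percentile(k,[1,99],axis=0).round(4))
E
```

```text
[ 0.43449254 -0.00160297  0.00279276]
248 [66 61 65] [[0.465, -0.0019, 0.0635]]
256 [66 61 66] [[0.4651, -0.002, 0.0699]]
264 [170 161 178] [[0.4627, -0.0018, 0.0704]]
272 [95 90 92] [[0.4447, 0.0002, 0.0419]]
280 [95 89 91] [[0.4445, 0.0001, 0.0481]]
288 [95 89 91] [[0.4439, 0.0, 0.0532]]
296 [177 173 178] [[0.4433, -0.0, 0.0577]]
panel top [[ 0.4625 -0.0419  0.069 ]
 [ 0.468   0.0314  0.0698]]
```

>>> send_rows(deltas="0.004 0 0 0;0.008 0 0 0;0.011 0 0 0;0.013 0 0 0;0.014 0 0 0")

```text
t: 13.8
eef_pos: [0.4481, -0.0027, 0.0024]
tool_rot: [0.0, 0.999, -0.037, -0.0]
contact_force: [-1.8, 0.5, 0.4]
gripper_width: -0.002
grasp_force: 0.0
```

>>> send_rows(deltas="0.0015 0 0 0;0.003 0 0 0;0.0045 0 0 0;0.006 0 0 0;0.0075 0 0 0")

```text
t: 14.3
eef_pos: [0.4558, -0.0032, 0.0025]
tool_rot: [0.0, 0.999, -0.037, -0.0]
contact_force: [-1.6, -0.0, 0.0]
gripper_width: 0.0
grasp_force: 0.0
```

>>> send_rows(deltas="0.002 0 0 0;0.004 0 0 0;0.006 0 0 0;0.008 0 0 0;0.01 0 0 0")

```text
t: 14.8
eef_pos: [0.4659, -0.0039, 0.0025]
tool_rot: [0.0, 0.999, -0.037, 0.0]
contact_force: [-0.8, -0.3, -0.3]
gripper_width: -0.001
grasp_force: 0.0
```

>>> send_rows(deltas="0.0015 0 0 0;0.003 0 0 0;0.0045 0 0 0;0.006 0 0 0;0.0075 0 0 0")

```text
t: 15.3
eef_pos: [0.4731, -0.0045, 0.0025]
tool_rot: [0.0, 0.999, -0.037, -0.0]
contact_force: [-2.3, -0.1, 1.3]
gripper_width: 0.003
grasp_force: 0.0
```

>>> send_rows(deltas="0.001 0 0 0;0.002 0 0 0;0.003 0 0 0;0.004 0 0 0;0.005 0 0 0")

```text
t: 15.8
eef_pos: [0.4774, -0.0049, 0.0023]
tool_rot: [0.0, 0.999, -0.037, -0.001]
contact_force: [-5.9, 0.4, 0.8]
gripper_width: 0.002
grasp_force: 0.0
```

>>> send_rows(deltas="0.001 0 0 0;0.002 0 0 0;0.003 0 0 0;0.004 0 0 0;0.005 0 0 0")

```text
t: 16.3
eef_pos: [0.4817, -0.0052, 0.0022]
tool_rot: [0.0, 0.999, -0.037, -0.001]
contact_force: [-6.8, 0.6, 2.0]
gripper_width: -0.001
grasp_force: 0.0
```

>>> send_rows(deltas="0.001 0 0 0;0.002 0 0 0;0.003 0 0 0;0.004 0 0 0;0.005 0 0 0")

```text
t: 16.8
eef_pos: [0.4867, -0.0056, 0.0022]
tool_rot: [0.0, 0.999, -0.037, -0.001]
contact_force: [-5.2, 1.0, 2.3]
gripper_width: 0.003
grasp_force: 0.0
```

>>> send_rows(deltas="0.001 0 0 0;0.002 0 0 0;0.003 0 0 0;0.004 0 0 0;0.005 0 0 0")

```text
t: 17.3
eef_pos: [0.4916, -0.0059, 0.0022]
tool_rot: [0.0, 0.999, -0.037, -0.001]
contact_force: [-6.6, 0.4, 1.2]
gripper_width: -0.001
grasp_force: 0.0
```

>>> send_rows(deltas="0.001 0 0 0;0.002 0 0 0;0.003 0 0 0")

```text
t: 17.6
eef_pos: [0.4948, -0.0062, 0.0022]
tool_rot: [0.0, 0.999, -0.037, -0.001]
contact_force: [-6.0, 0.5, 1.0]
gripper_width: -0.001
grasp_force: 0.0
```

>>> send_rows(deltas="0.0005 0 0 0;0.001 0 0 0;0.001 0 0 0")

```text
t: 17.9
eef_pos: [0.4958, -0.0062, 0.0022]
tool_rot: [0.0, 0.999, -0.037, -0.001]
contact_force: [-5.4, 0.2, 0.2]
gripper_width: 0.002
grasp_force: 0.0
```

>>> send_rows(deltas="0.0005 0 0 0;0.001 0 0 0;0.001 0 0 0")

```text
t: 18.2
eef_pos: [0.4968, -0.0063, 0.0022]
tool_rot: [0.0, 0.999, -0.037, -0.001]
contact_force: [-5.5, 1.0, 0.3]
gripper_width: -0.0
grasp_force: 0.0
```

>>> send_rows(deltas="0.0005 0 0 0;0.001 0 0 0;0.001 0 0 0")

```text
t: 18.5
eef_pos: [0.498, -0.0064, 0.0022]
tool_rot: [0.0, 0.999, -0.037, -0.001]
contact_force: [-4.5, 0.2, -0.1]
gripper_width: -0.003
grasp_force: 0.0
```

>>> send_rows(deltas="0.0005 0 0 0;0.001 0 0 0;0.001 0 0 0")

```text
t: 18.8
eef_pos: [0.499, -0.0065, 0.0022]
tool_rot: [0.0, 0.999, -0.037, -0.001]
contact_force: [-5.1, 0.6, 1.4]
gripper_width: -0.003
grasp_force: 0.0
```

>>> send_rows(deltas="0.0005 0 0 0;0.001 0 0 0;0.001 0 0 0")

```text
t: 19.1
eef_pos: [0.5, -0.0065, 0.0022]
tool_rot: [0.0, 0.999, -0.037, -0.001]
contact_force: [-4.9, 1.1, -0.5]
gripper_width: 0.002
grasp_force: 0.0
```

>>> send_rows(deltas="0.0005 0 0 0;0.001 0 0 0;0.001 0 0 0")

```text
t: 19.4
eef_pos: [0.5013, -0.0066, 0.0022]
tool_rot: [0.0, 0.999, -0.037, -0.001]
contact_force: [-5.0, -0.2, -0.2]
gripper_width: -0.0
grasp_force: 0.0
```

>>> send_rows(deltas="0.0005 0 0 0;0.001 0 0 0;0.001 0 0 0")

```text
t: 19.7
eef_pos: [0.5014, -0.0067, 0.0021]
tool_rot: [0.0, 0.999, -0.037, -0.002]
contact_force: [-7.7, 0.5, 1.0]
gripper_width: 0.002
grasp_force: 0.0
```

>>> send_rows(deltas="0 0 0 0;0 0 0 0")

```text
t: 19.9
eef_pos: [0.5014, -0.0067, 0.0021]
tool_rot: [0.0, 0.999, -0.037, -0.002]
contact_force: [-6.8, 0.4, 1.7]
gripper_width: 0.003
grasp_force: 0.0
```

>>> send_rows(deltas="0.0003 0 0 0;0.0005 0 0 0;0.0005 0 0 0")

```text
t: 20.2
eef_pos: [0.5013, -0.0067, 0.002]
tool_rot: [0.0, 0.999, -0.037, -0.002]
contact_force: [-8.8, 0.2, 2.3]
gripper_width: 0.003
grasp_force: 0.0
```

>>> send_rows(deltas="-0.001 0 0 0;-0.002 0 0 0;-0.003 0 0 0;-0.004 0 0 0;-0.004 0 0 0")

```text
t: 20.7
eef_pos: [0.4999, -0.0064, 0.0027]
tool_rot: [-0.0, 0.999, -0.037, 0.0]
contact_force: [-3.1, 0.6, -0.1]
gripper_width: 0.0
grasp_force: 0.0
```

```bash
python3 - <<'E'
from h import *
p=bot.read_camera("wrist");o=bot.get_obs();print(o["eef_pos"],o["contact_force"])
for v in range(248,300,8):
    m=np.zeros((420,560),bool);m[v,270]=1;print(v,p["img"][v,270],cloud(p,m).round(4).tolist())
m=np.zeros((420,560),bool);m[60:272,150:400]=1
c=cloud(p,m);k=c[(c[:,2]>.067)&(c[:,2]<.072)&(abs(c[:,1]+.006)<.03)&(c[:,0]<.535)];print("panel top",np.percentile(k,[1,50,99],axis=0).round(4))
E
```

```text
[ 0.49992872 -0.00645792  0.00266598] [-2.4837192   0.03597607  0.5998241 ]
248 [58 55 60] [[0.5172, -0.0051, 0.0337]]
256 [57 54 59] [[0.5174, -0.0053, 0.042]]
264 [55 53 58] [[0.5174, -0.0054, 0.0491]]
272 [63 60 66] [[0.5176, -0.0056, 0.056]]
280 [61 59 65] [[0.5175, -0.0057, 0.0615]]
288 [61 58 64] [[0.5171, -0.0057, 0.0662]]
296 [80 76 87] [[0.5169, -0.0058, 0.0708]]Traceback (most recent call last):
  File "<stdin>", line 6, in <module>
    return _quantile_unchecked(
        a, q, axis, out, overwrite_input, method, keepdims, weights)
    return _ureduce(a,
                    func=_quantile_ureduce_func,
    ...<5 lines>...
                    overwrite_input=overwrite_input,
                    method=method)
    r = func(a, **kwargs)
    result = _quantile(arr,
                       quantiles=q,
    ...<2 lines>...
                       out=out,
                       weights=wgt)
    slices_having_nans = np.isnan(arr[-1, ...])
                                  ~~~^^^^^^^^^
IndexError: index -1 is out of bounds for axis 0 with size 0
```

>>> send_rows(deltas="-0.001 0 0 0;-0.002 0 0 0;-0.002 0 0 0")

```text
t: 21.05
eef_pos: [0.4984, -0.0062, 0.0028]
tool_rot: [-0.0, 0.999, -0.037, 0.001]
contact_force: [-0.9, -0.7, -0.0]
gripper_width: -0.005
grasp_force: 0.0
```

>>> send_rows(deltas="-0.001 0 0 0;-0.002 0 0 0;-0.002 0 0 0")

```text
t: 21.35
eef_pos: [0.4956, -0.0061, 0.0025]
tool_rot: [-0.0, 0.999, -0.037, 0.0]
contact_force: [-0.3, -0.0, -0.7]
gripper_width: -0.001
grasp_force: 0.0
```

```bash
cat > face.py <<'E'
from h import *
p=bot.read_camera("wrist");o=bot.get_obs();print(o["t"],o["eef_pos"].round(4),o["contact_force"].round(1))
d=[]
for u in (255,262,270,278,285):
  for v in range(248,300,4):
    m=np.zeros((420,560),bool);m[v,u]=1;c=cloud(p,m)
    if len(c) and .02<c[0,2]<.068: d.append(c[0,0])
print("inner face x",np.median(d).round(4))
m=np.zeros((420,560),bool);m[20:230,200:350]=1;c=cloud(p,m)
k=c[(c[:,2]>.07)&(c[:,2]<.078)];print("roof front edge x",np.percentile(k[:,0],[1,3]).round(4))
E
python3 face.py
```

```text
21.4 [ 0.4956 -0.0061  0.0026] [ 0.5  0.1 -0.3]
inner face x 0.5168
roof front edge x [0.543  0.5444]
```

The drawer stays put with no contact force: its panel is at x≈0.512, about 31 mm proud, which is within the latched range. I'll retreat and verify.

>>> send_rows(deltas="-0.015 0 0 0;-0.04 0 0 0;-0.06 0 0 0;-0.06 0 -0.04 0;-0.06 0 -0.08 0")

```text
t: 21.9
eef_pos: [0.4339, -0.0017, 0.0827]
tool_rot: [0.0, 0.999, -0.037, -0.002]
contact_force: [1.4, 0.1, 0.3]
gripper_width: -0.005
grasp_force: 0.0
```

>>> send_rows(deltas="0 0 -0.05 0;0 0 -0.08 0;0 0 -0.08 0;0 0 -0.08 0;0 0 -0.08 0")

```text
t: 22.4
eef_pos: [0.4348, -0.0018, 0.1614]
tool_rot: [0.0, 0.999, -0.037, -0.001]
contact_force: [-0.5, -0.0, -0.1]
gripper_width: -0.002
grasp_force: 0.0
```

```bash
python3 - <<'E'
from h import *
Q=["bottle","tray_front","mortar","carousel","file"]
p=look("wrist",Q);q=look("scene",Q)
a=cv2.resize(p["img"][:,:,::-1],(480,360));b=cv2.resize(q["img"][140:300,200:340,::-1],(320,366),interpolation=2)
z=np.zeros((366,800,3),np.uint8);z[:360,:480]=a;z[:,480:]=b;cv2.imwrite("pics/g6.png",z)
E
```

```text
wrist bottle [0.5461, -0.0108, 0.0047] 0.9 [277, 63]
wrist bottle [0.4462, -0.2348, -0.0053] 0.82 [509, 155]
wrist tray_front [0.5165, -0.0058, 0.0373] 0.6 [273, 97]
wrist mortar [0.5464, -0.0092, 0.0065] 0.59 [275, 62]
wrist carousel [0.5478, -0.0078, 0.0031] 0.24 [273, 61]
scene bottle [0.412, -0.2906, -0.0006] 0.82 [132, 226]
scene bottle [0.4405, -0.2304, -0.0021] 0.5 [161, 226]
scene tray_front [0.5134, -0.0072, 0.0325] 0.9 [261, 203]
scene mortar [0.4843, 0.2929, -0.0014] 0.75 [361, 155]
scene carousel [0.6646, 0.3554, 0.0011] 0.64 [425, 197]
scene file [0.6407, -0.3357, 0.0003] 0.8 [145, 322]
```

View pics/g6.png

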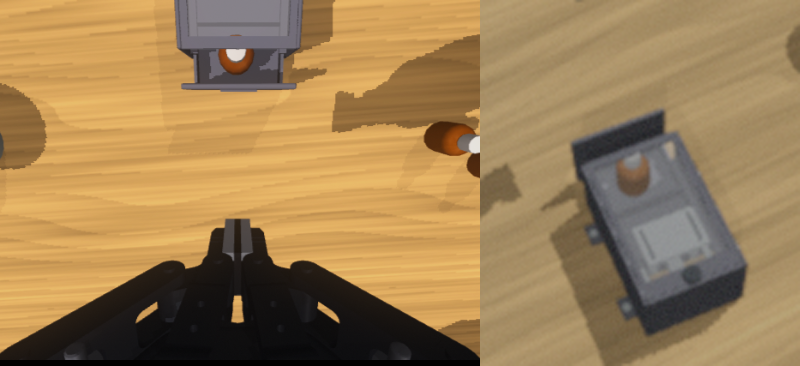

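The bottle stands upright under the roof at wrist view (236,53). The drawer has held at x≈0.513 with no robot contact, where an unlatched one would have sprung back to about 0.486. The other things have not moved.

```bash
python3 -c "
from station import bot
print(bot.hand_in())"
```

```text
the job is handed in; nothing more can be done
None
```

The amber bottle stands upright in the front compartment, the drawer is pushed in and held shut by its latch (highest push force I read was about 9 N), and the job is handed in; no verdict came back.

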